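Kick the round stamping die out of its block

TASK

Three steel stamping dies sit sunk in their wooden blocks. Press down the lever of the round die's block so that the die is pushed up out of its well from below, then grip the raised round die, lift it out and stand it gently, upright, in the middle of the cork pad, without dropping it.

Things in the scene. Friction and masses are not known exactly. Their poses are not given: they have to be found in the camera images.
- round_die: Round solid steel die, 38 mm diameter, 30 mm high, 0.26 kg, in the round well of one of three like wooden blocks (64 x 72 mm, tops 70 mm high) in a row, any order; the others hold a square and an oblong die. Origin: centre of underside, z up, yaw free. Underside at the start 40 mm above the table, top flush with the block; with the lever fully down 60 mm, so its top 20 mm stand out of the block.
- round_lever (a joint): Dark steel rocker lever of the round die's block, rad. 0: pedal up (start); 0.37: pedal fully down on its stop, the pin at the lever's other end having pushed the die up 20 mm through the hole in the well's floor. The pin meets the die at 0.02, then lifts it 5.7 mm per 0.1 rad. Stiff: 5 to 9 N down on the pedal moves it; it stays where it is left, with the die on it.
- round_pedal (a point): Top centre of that lever's pedal, a flat steel plate 40 mm wide, 34 mm long, on the robot's side of the block, 125 mm from the die's axis; the level line from here to the die's axis is the lever's direction, square to the block's front. 68 mm above the table at the start (plate level), 42 mm at the stop. Pivot brackets 60 mm high, 32 mm wide stand 55 mm before the die's axis.
- cork_pad: Flat square cork pad, fixed on the table, 120 x 120 mm, 8 mm thick. Origin: centre of its underside, on the table; z up, x and y along its edges.
Mind the look-alikes: they are no part of the job. What is shaped like the part that bears round_lever but turquoise is not meant.

How it is judged:
By the outcome, as a careful person would: the job done as asked, in the order asked, and still so for the second after the job is handed in, with the robot touching nothing.
It also fails if it takes over 48 s, if anything falls off the work surface, if the arm or the gripper's body presses on something with over 40 N, if the wrist force passes 120 N, or if a joint passes its speed limit or range.

ROBOT

A 7-joint arm with a two-finger parallel gripper is mounted at the origin on the work surface. World frame = base frame: x ahead of the robot, y to its left, z up, the work surface at z = 0. Lengths are in m, angles in rad, forces in N, time in s.
With the tool pointing down it reaches from about 0.4 to 0.875 m from the base axis. Payload 4.4 kg.
Tool frame: the origin (TCP) lies on the centre line of the jaws, within the pads' length; the fingertips stand robot.tcp_to_tips ahead of it and the grasp point (between the pads) lies 2 mm behind it (robot.tcp_to_tips is the distance from the TCP to the fingertips, in m); z points along the fingers, y is the direction in which the jaws open and shut (so a half turn about z gives the same grasp; the last joint's range is limited). The gripper opens to 85 mm and grips with 20 to 120 N. Pads are 22 mm wide; open, the fingers measure 114 mm over their backs; the gripper's body (76 mm by 85 mm) begins 54 mm behind the grasp point. The pads swing forward as they close: fully open they stand 13 mm farther back than shut.
Start: joints at [-1.406, 0.628, 0.038, 1.517, -0.027, 0.996, -0.02], TCP at [0.149, 0.633, 0.248] pointing down, gripper open.
Joint ranges: [-3.06, 3.06], [-0.37, 2.12], [-1.25, 1.32], [0.18, 2.47], [-1.1, 4.24], [0.23, 1.98], [-2.94, 2.94]. Speed limits (rad/s): [2.57, 2.57, 3.14, 3.14, 3.14, 3.14, 3.14].

INTERFACE

Orientations are given as a 3x3 rotation matrix whose columns are the frame's x, y, z axes.
In Python, from bench import robot gives the robot as it stands. The module is installed in compiled form; this text tells all that it offers.
- The arm moves only by the tool arm_command, never from a script. Its argument "motion" is a list of rows, each a list of 3 entries, a list of its own where there are three numbers: the turn, a rotation vector about the tool's x, y, z in units of 6 degrees (1.0 is 6 degrees), then the shift along the tool's x, y, z in units of 25 mm (1.0 is 25 mm), then the finger opening in mm, from 0 to 85.4. In form: [[[wx, wy, wz], [tx, ty, tz], hand], ...]. A call has 1 to 20 rows; each row shifts and turns the commanded pose from where the row before left it, along the tool's axes as they then stand; what a row does not reach is not made up. A row lasts 1/8 s, in which the tool goes at most 62.5 mm and 10.7 degrees, less where a joint would pass 70% of its speed; a pose out of reach is approached as far as the arm can. A call is refused whole if a number of a shift passes 1 or a number of a turn 1, either way. A call with a gripper value outside its range is refused whole. The fingers move at their own pace and stop on an object; "newtons" is the grip in N (left out, the last holds). Time passes only in rows, so rows that do not move let the fingers close. It gives the time, the measured TCP pose, the force and the opening at its end, in the units of the state.
- robot.read_state(): the state, without advancing time (a new reading comes with each control period).
- robot.camera(name): name is "side" or "top"; returns the picture (400x640x3 uint8, red, green, blue); there is no depth.
- robot.camera_model(name): a dict with "camera_matrix" (3x3 intrinsics, pixels), "k1" (the pictures are not rectified: a ray, as slopes to the right and down, at radius r is drawn at 1 + k1 r^2 times it, then the intrinsics apply), "view" (4x4, takes a point from world to camera coordinates). Camera axes: x right, y down, z forward; pixel columns grow to the right and rows downward; lengths in m; the calibration is good to about 2 mm. A picture is of the moment at which its call begins. camera_model takes no time and is no camera call.
- robot.job_done(): hands the job in, once; it reports no verdict.
The state is a dict: "time": time; "q": joint angles; "joint_velocities": joint speeds; "joint_efforts": joint torques, N m; "ee_pos": TCP position; "tcp_rot": TCP orientation; "contact_force": force on the tool from outside, world axes, zero at the start; "moment": the same for the moment, N m; "width": finger opening in m.
Only numpy, scipy, OpenCV 4.12 (cv2) and the standard library are available. Lean on these libraries where they do the work, as an engineer would, in place of code of your own. Each camera call takes 0.05 s, during which the arm holds its last target.

## Working session

There is one attempt and no reset: what is moved stays moved. The work goes in short steps, Python scripts to look and compute and a tool call to move; the robot and the scene stay as the last step left them, time stands still between calls to the robot, and variables do not carry over. Pictures are saved under pics/ and viewed, and the job is handed in when it is done.

Besides the shell and the picture viewer there is one more tool, called after "Emit:" as name([rows], argument=value, ...), one row to a line, values as JSON. arm_command: Moves the arm, as the interface text tells. Its arguments: {"type":"object","properties":{"motion":{"type":"array"},"newtons":{"type":"number"}},"required":["motion"]}

```bash
mkdir -p pics; python3 - <<'E'
from bench import robot
import cv2,numpy as np
print(robot.tcp_to_tips)
s=robot.read_state(); print(s['time'],s['ee_pos'],s['tcp_rot'],s['width'])
for n in('top','side'):
    im=robot.camera(n); cv2.imwrite(f'pics/{n}0.png',im[:,:,::-1]); m=robot.camera_model(n); print(n,m)
E
```

```text
0.017
0.0 [0.14852529 0.63218169 0.24740139] [[-9.73488612e-01  2.28735116e-01 -4.11304456e-04]
 [ 2.28735485e-01  9.73486852e-01 -1.85130944e-03]
 [-2.30600001e-05 -1.89630858e-03 -9.99998202e-01]] 0.08544241392425055
top {'camera_matrix': array([[437.09583413,   0.        , 319.39634032],
       [  0.        , 437.09583413, 200.64878825],
       [  0.        ,   0.        ,   1.        ]]), 'k1': -0.07138656919923048, 'view': array([[ 2.08484050e-02, -9.99781570e-01,  1.46819276e-03,
        -1.32981065e-03],
       [-9.96491819e-01, -2.08988106e-02, -8.10388397e-02,
         5.08199321e-01],
       [ 8.10518219e-02,  2.26488473e-04, -9.96709863e-01,
         8.70577508e-01],
       [ 0.00000000e+00,  0.00000000e+00,  0.00000000e+00,
         1.00000000e+00]])}
side {'camera_matrix': array([[448.18224659,   0.        , 318.16931684],
       [  0.        , 448.18224659, 197.25592726],
       [  0.        ,   0.        ,   1.        ]]), 'k1': -0.019822643880806637, 'view': array([[ 0.99139403, -0.12970458, -0.01773705, -0.49171604],
       [-0.07748049, -0.47213884, -0.87811257,  0.1243408 ],
       [ 0.10552088,  0.87192984, -0.4781252 ,  1.02643946],
       [ 0.        ,  0.        ,  0.        ,  1.        ]])}
```

View pics/top0.png

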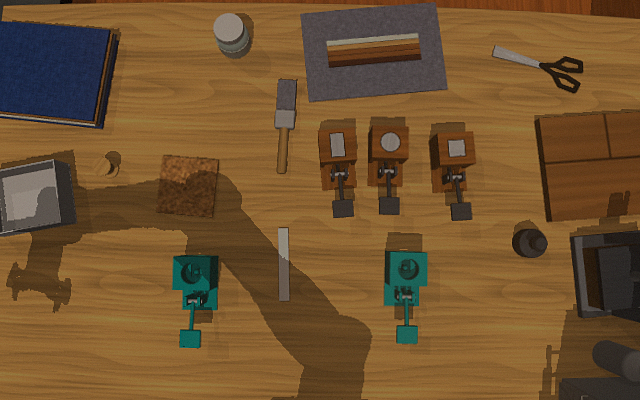

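View pics/side0.png

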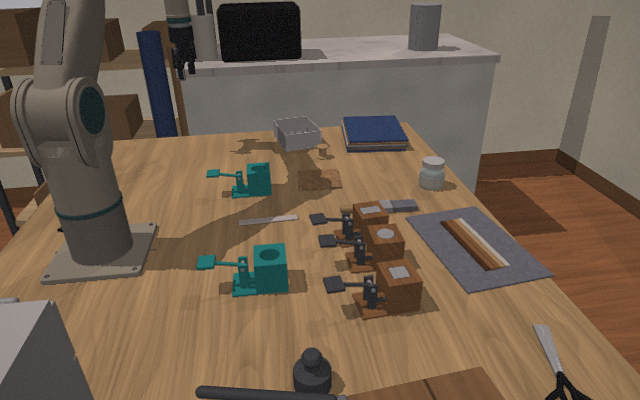

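Candidates in the top view: the wooden blocks at (338,145) with an oblong die, (390,142) round and (456,148) square, plus turquoise look-alikes at (195,270) and (406,267). By the description I want the wooden block at (390,142), with its pedal at about (389,206). Next I check that in a close crop.

```bash
cat > h.py <<'E'
import numpy as np,cv2
from bench import robot
def ray(n,uv):
    m=robot.camera_model(n);K=m['camera_matrix'];V=m['view']
    p=cv2.undistortPoints(np.array([[uv]],float),K,np.array([m['k1'],0,0,0,0.]))[0,0]
    d=V[:3,:3].T@np.array([p[0],p[1],1]);o=-V[:3,:3].T@V[:3,3];return o,d
def atz(n,uv,z):
    o,d=ray(n,uv);return o+d*(z-o[2])/d[2]
def proj(n,P):
    m=robot.camera_model(n);V=m['view']
    r,_=cv2.projectPoints(np.array([P],float),cv2.Rodrigues(V[:3,:3])[0],V[:3,3],m['camera_matrix'],np.array([m['k1'],0,0,0,0.]));return r[0,0]
E
python3 - <<'E'
import cv2
a=cv2.imread('pics/top0.png')[110:230,310:490]
cv2.imwrite('pics/c1.png',cv2.resize(a,None,fx=4.4,fy=4.4,interpolation=cv2.INTER_CUBIC))
a=cv2.imread('pics/side0.png')[190:310,300:440]
cv2.imwrite('pics/c2.png',cv2.resize(a,None,fx=5,fy=5,interpolation=cv2.INTER_CUBIC))
a=cv2.imread('pics/top0.png')[140:230,140:240]
cv2.imwrite('pics/c3.png',cv2.resize(a,None,fx=5,fy=5,interpolation=cv2.INTER_CUBIC))
E
```

```text
(no output)
```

View pics/c1.png

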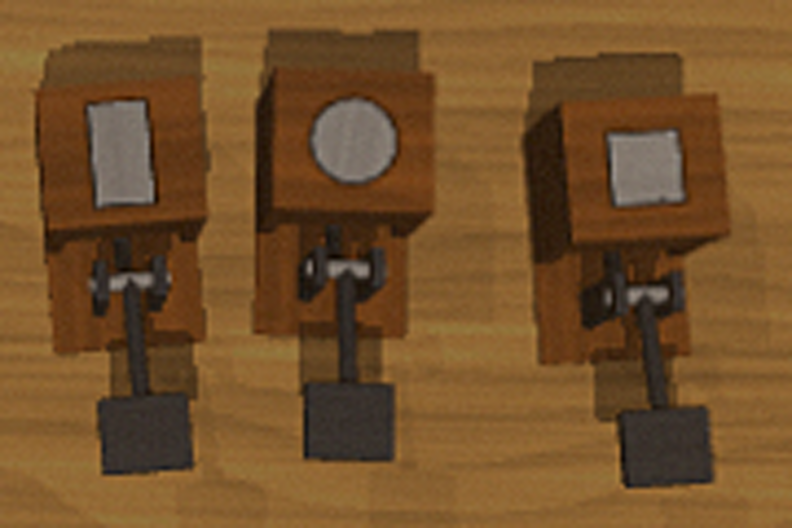

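View pics/c2.png

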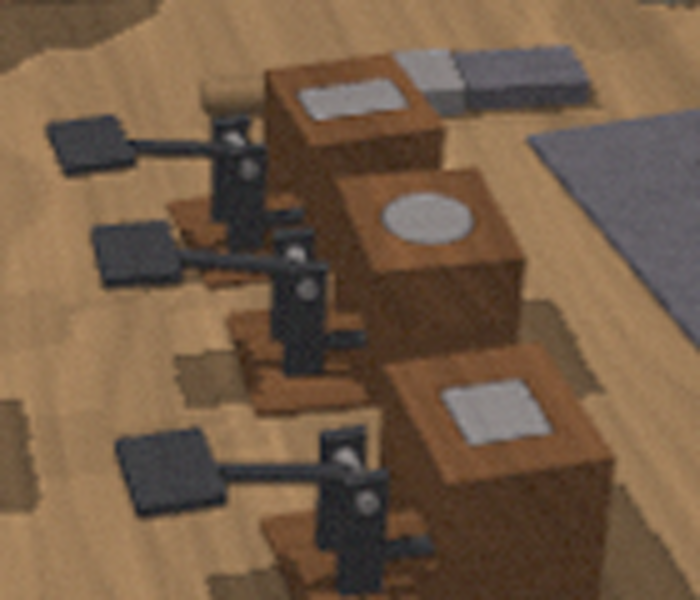

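View pics/c3.png

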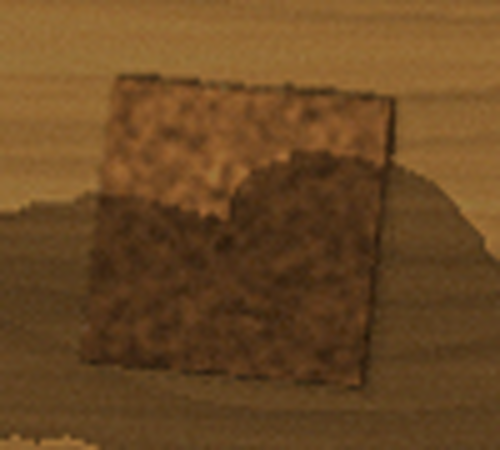

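```bash
python3 - <<'E'
from h import *
o=np.array
d=atz('top',(390.35,141.7),.07);p=atz('top',(389.2,205.6),.068)
print('die',d,atz('side',(385.4,233.5),.07));print('ped',p,atz('side',(327.7,240.5),.068))
print('dist',np.linalg.norm((d-p)[:2]),'dir',np.degrees(np.arctan2((d-p)[1],(d-p)[0])))
C=[(118,77),(394,98),(362,383),(84,362)]
c=[atz('top',(140+x/5-.4,140+y/5-.4),.008) for x,y in C];print(o(c),np.mean(c,0))
# block top edges
for q in[(272,68),(434,72),(432,215),(258,212)]: print(atz('top',(310+q[0]/4.4-.4,110+q[1]/4.4-.4),.07))
for q in[(88,102),(149,99),(155,204),(97,207)]: print('obl',atz('top',(310+q[0]/4.4-.4,110+q[1]/4.4-.4),.07))
E
```

```text
die [ 0.62253291 -0.12690054  0.07      ] [ 0.62310189 -0.13096286  0.07      ]
ped [ 0.49749477 -0.12577452  0.068     ] [ 0.49947377 -0.1349612   0.068     ]
dist 0.1250432112140624 dir -0.5159612041552993
[[0.59867574 0.34017844 0.008     ]
 [0.59171966 0.22242522 0.008     ]
 [0.47218487 0.23092557 0.008     ]
 [0.47829787 0.34834492 0.008     ]] [0.53521954 0.28546854 0.008     ]
[ 0.65483704 -0.08954135  0.07      ]
[ 0.65485029 -0.16204196  0.07      ]
[ 0.59016302 -0.16117705  0.07      ]
[ 0.58970384 -0.08392017  0.07      ]
obl [ 0.63752446 -0.00787304  0.07      ]
obl [ 0.63948185 -0.03494306  0.07      ]
obl [ 0.59226602 -0.03832126  0.07      ]
obl [ 0.59036622 -0.0127228   0.07      ]
```

Top view: the round die is at about (0.6225, -0.128) and its pedal at (0.498, -0.127), with the lever along +x. The distance comes out at 125 mm, as described. The cork pad centre is at (0.535, 0.285). I'll square the tool, close the fingers and travel to above the pedal.

Emit:
arm_command([
  [[0,0,-0.735],[0,0,0],0],
  [[0,0,-0.735],[0,0,0],0],
  [[0,0,-0.735],[0,0,0],0],
  [[0,0,0],[-1,-1,0],0],
  [[0,0,0],[-1,-1,0],0],
  [[0,0,0],[-1,-1,0],0],
  [[0,0,0],[-1,-1,0],0],
  [[0,0,0],[-1,-1,0],0],
  [[0,0,0],[-1,-1,0],0],
  [[0,0,0],[-1,-1,0],0],
  [[0,0,0],[-1,-1,0],0],
  [[0,0,0],[-1,-1,0],0],
  [[0,0,0],[-1,-1,0],0],
  [[0,0,0],[-1,-1,0],0],
  [[0,0,0],[-1,-1,0],0],
  [[0,0,0],[-1,-1,0],0],
  [[0,0,0],[-1,-1,0],0],
])

```text
time: 2.22
ee_pos: [0.4992, 0.2818, 0.2479]
tcp_rot: [[-1.0, -0.0, -0.001], [-0.0, 1.0, -0.0], [0.001, -0.0, -1.0]]
contact_force: [0.6, -0.0, -0.6]
width: 0.0001
```

Emit:
arm_command([
  [[0,0,0],[0,-1,0],0],
  [[0,0,0],[0,-1,0],0],
  [[0,0,0],[0,-1,0],0],
  [[0,0,0],[0,-1,0],0],
  [[0,0,0],[0,-1,0],0],
  [[0,0,0],[0,-1,0],0],
  [[0,0,0],[0,-1,0],0],
  [[0,0,0],[0,-1,0],0],
  [[0,0,0],[0,-1,0],0],
  [[0,0,0],[0,-1,0],0],
  [[0,0,0],[0,-1,0],0],
  [[0,0,0],[0,-1,0],0],
  [[0,0,0],[0,-1,0.5],0],
  [[0,0,0],[0,-1,0.5],0],
  [[0,0,0],[0,-1,0.5],0],
  [[0,0,0],[0,-1,0.5],0],
  [[0,0,0],[0,0,0],0],
])

```text
time: 4.35
ee_pos: [0.4976, -0.1191, 0.1973]
tcp_rot: [[-1.0, 0.004, -0.003], [0.004, 1.0, -0.0], [0.003, -0.001, -1.0]]
contact_force: [-0.2, -1.2, -0.3]
width: -0.0
```

```bash
python3 - <<'E'
from h import *
s=robot.read_state(); print(s['time'],s['ee_pos'],s['tcp_rot'].round(4),s['width'],s['contact_force'],s['q'])
E
```

```text
4.35 [ 0.49760058 -0.1191371   0.19726493] [[-1.0e+00  3.8e-03 -2.6e-03]
 [ 3.8e-03  1.0e+00 -5.0e-04]
 [ 2.6e-03 -5.0e-04 -1.0e+00]] -3.64249671180698e-05 [-0.2383541  -1.16245804 -0.34783393] [ 0.17024003  0.50356874  0.01339633  1.95271453 -0.00865394  0.68787738
  1.75566661]
```

Emit:
arm_command([
  [[0,0,0],[0,-0.33,0.8],0],
  [[0,0,0],[0,0,0.8],0],
  [[0,0,0],[0,0,0.8],0],
  [[0,0,0],[0,0,0.8],0],
  [[0,0,0],[0,0,0],0],
  [[0,0,0],[0,0,0],0],
])

```text
time: 5.1
ee_pos: [0.4993, -0.1248, 0.119]
tcp_rot: [[-1.0, -0.001, 0.001], [-0.001, 1.0, 0.0], [-0.001, 0.0, -1.0]]
contact_force: [0.1, -1.1, 0.5]
width: -0.0
```

```bash
python3 - <<'E'
from h import *
s=robot.read_state(); print(s['ee_pos'],s['contact_force'])
a=robot.camera('side');print(proj('side',s['ee_pos']),proj('side',s['ee_pos']-[0,0,.017]))
b=robot.camera('top')
A=cv2.resize(a[150:290,270:420],None,fx=2.6,fy=4,interpolation=2);B=cv2.resize(b[100:240,320:470],None,fx=2.6,fy=4,interpolation=2)
cv2.imwrite('pics/d1.png',np.hstack([A,B])[:,:,::-1])
E
```

```text
[ 0.49930495 -0.12481893  0.11901556] [ 0.07493383 -1.07569579  0.46197004]
[326.69230481 216.92015173] [326.76349196 224.00573567]
```

View pics/d1.png

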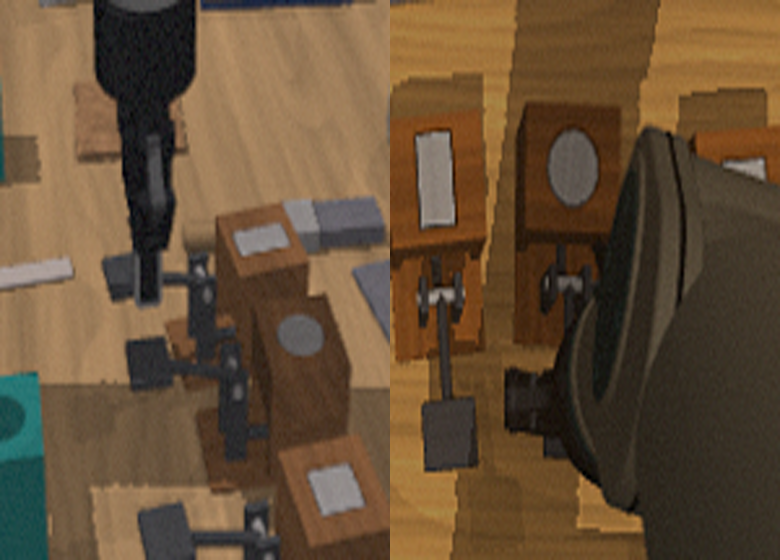

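The fingertip is at about (327,226) in the side view, right over the round block's pedal at (327,241). I'm pressing it down in steps and watching the force.

Emit:
arm_command([
  [[0,0,0],[0,-0.1,0.5],0],
  [[0,0,0],[0,0,0.5],0],
  [[0,0,0],[0,0,0.2],0],
  [[0,0,0],[0,0,0.2],0],
  [[0,0,0],[0,0,0.2],0],
  [[0,0,0],[0,0,0.2],0],
  [[0,0,0],[0,0,0],0],
])

```text
time: 6.08
ee_pos: [0.4964, -0.1279, 0.0728]
tcp_rot: [[-1.0, 0.0, -0.005], [0.0, 1.0, 0.001], [0.005, 0.001, -1.0]]
contact_force: [-3.4, 0.2, 2.6]
width: -0.0001
```

Emit:
arm_command([
  [[0,0,0],[0,0,0.15],0],
  [[0,0,0],[0,0,0.15],0],
  [[0,0,0],[0,0,0],0],
])

```text
time: 6.45
ee_pos: [0.4963, -0.1279, 0.0655]
tcp_rot: [[-1.0, 0.0, -0.005], [0.0, 1.0, 0.001], [0.005, 0.001, -1.0]]
contact_force: [-4.6, -0.5, 4.0]
width: -0.0
```

Emit:
arm_command([
  [[0,0,0],[0,0,0.15],0],
  [[0,0,0],[0,0,0.12],0],
  [[0,0,0],[0,0,0],0],
])

```text
time: 6.82
ee_pos: [0.4966, -0.1279, 0.0601]
tcp_rot: [[-1.0, 0.0, -0.004], [0.0, 1.0, 0.0], [0.004, 0.0, -1.0]]
contact_force: [-8.0, 1.1, 17.9]
width: 0.0001
```

Emit:
arm_command([
  [[0,0,0],[0,0,0.06],0],
  [[0,0,0],[0,0,0],0],
])

```text
time: 7.08
ee_pos: [0.4966, -0.1279, 0.0598]
tcp_rot: [[-1.0, 0.0, -0.003], [0.0, 1.0, 0.0], [0.003, 0.0, -1.0]]
contact_force: [-10.1, 2.2, 31.5]
width: -0.0002
```

```bash
python3 - <<'E'
from h import *
s=robot.read_state(); print(s['ee_pos'],s['contact_force'])
a=robot.camera('side')
A=cv2.resize(a[180:290,290:430],None,fx=5,fy=5,interpolation=2)
cv2.imwrite('pics/d2.png',A[:,:,::-1])
E
```

```text
[ 0.49656513 -0.12790513  0.05978235] [-10.0856363    2.23471482  31.50167967]
```

View pics/d2.png

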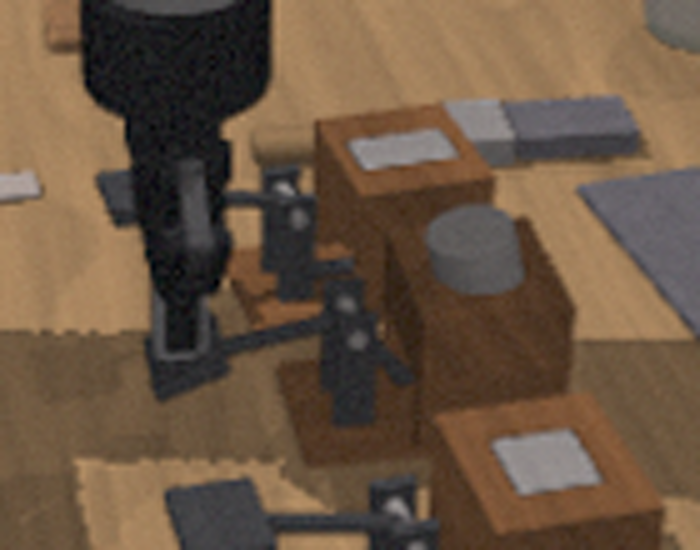

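The lever is on its stop: tip height is 43 mm at 31 N, and the die stands up out of the block at (475,250) in the crop. Next I rise, open and move over the die.

Emit:
arm_command([
  [[0,0,0],[0,0,-0.5],0],
  [[0,0,0],[0,0,-1],0],
  [[0,0,0],[0,0,-1],0],
  [[0,0,0],[0,0,-1],65],
  [[0,0,0],[0,0,-0.5],65],
  [[0,0,0],[-1,0,0],65],
  [[0,0,0],[-1,0,0],65],
  [[0,0,0],[-1,0,0],65],
  [[0,0,0],[-1,0,0],65],
  [[0,0,0],[-1,0,0],65],
  [[0,0,0],[0,0,0],65],
  [[0,0,0],[0,0,0],65],
])

```text
time: 8.62
ee_pos: [0.6225, -0.128, 0.1569]
tcp_rot: [[-1.0, 0.0, -0.002], [0.0, 1.0, 0.0], [0.002, 0.0, -1.0]]
contact_force: [0.2, 0.3, 0.1]
width: 0.0649
```

```bash
python3 - <<'E'
from h import *
s=robot.read_state(); print(s['ee_pos'],s['contact_force'],s['width'])
a=robot.camera('side');b=robot.camera('top')
print(proj('side',s['ee_pos']),proj('side',s['ee_pos']-[0,0,.017]))
A=cv2.resize(a[140:290,300:460],None,fx=2.45,fy=4,interpolation=2);B=cv2.resize(b[80:230,310:470],None,fx=2.45,fy=4,interpolation=2)
cv2.imwrite('pics/d3.png',np.hstack([A,B])[:,:,::-1])
E
```

```text
[ 0.6224742  -0.12795257  0.15685813] [0.16152139 0.32214706 0.14342773] 0.06486884795536312
[387.03770486 196.65412757] [386.57302014 203.97850244]
```

View pics/d3.png

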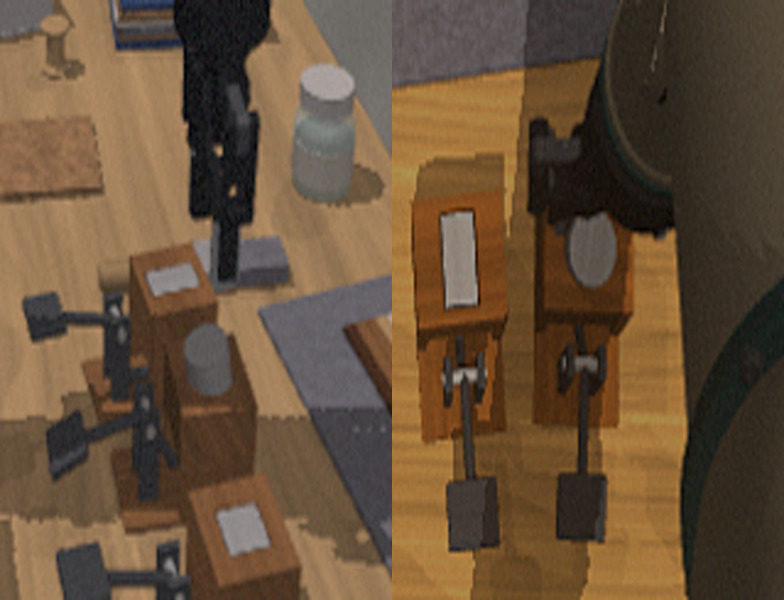

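```bash
python3 - <<'E'
from h import *
print(atz('top',(391.4,142),.09),atz('side',(384.7,225.9),.09))
print(proj('side',(.6225,-.128,.09)),proj('top',(.6225,-.128,.09)))
E
```

```text
[ 0.61755006 -0.12567117  0.09      ] [ 0.62015021 -0.13223708  0.09      ]
[385.27066729 224.73664859] [392.62628123 139.47980747]
```

Emit:
arm_command([
  [[0,0,0],[0.04,0,0.8],65],
  [[0,0,0],[0,0,0.8],65],
  [[0,0,0],[0,0,0.7],65],
  [[0,0,0],[0,0,0.5],65],
  [[0,0,0],[0,0,0],65],
  [[0,0,0],[0,0,0],65],
], newtons=30)

```text
time: 9.48
ee_pos: [0.6232, -0.128, 0.088]
tcp_rot: [[-1.0, 0.0, 0.001], [0.0, 1.0, -0.0], [-0.001, -0.0, -1.0]]
contact_force: [0.0, -0.2, 0.5]
width: 0.0646
```

```bash
python3 - <<'E'
from h import *
s=robot.read_state(); print(s['ee_pos'],s['contact_force'],s['width'])
a=robot.camera('side')
A=cv2.resize(a[160:280,320:450],None,fx=5,fy=5,interpolation=2)
cv2.imwrite('pics/d4.png',A[:,:,::-1])
E
```

```text
[ 0.62316376 -0.1280389   0.08802995] [ 0.04275113 -0.2131286   0.53540962] 0.06463162674020116
```

View pics/d4.png

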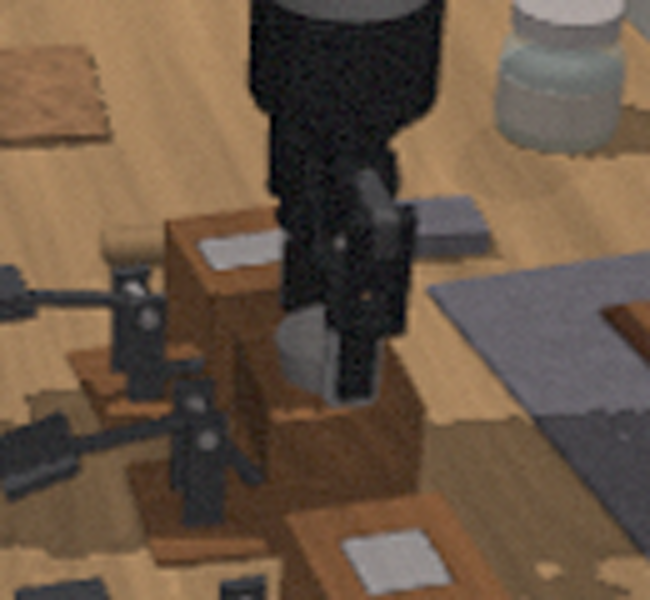

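```bash
python3 - <<'E'
from h import *
for x in(.615,.619,.623):print(x,proj('side',(x,-.128-.036,.08)),proj('side',(x,-.128,.08)),proj('side',(x,-.128,.09)))
E
```

```text
0.615 [386.00963969 238.53384321] [381.53439143 229.07540635] [381.77432822 225.03897389]
0.619 [387.92723382 238.36123378] [383.39051741 228.91303588] [383.63983508 224.8776753 ]
0.623 [389.84290361 238.18876276] [385.24485075 228.75079655] [385.50353002 224.71651028]
```

The finger is about 3 mm past the die's axis in x, so I'm correcting that before closing.

Emit:
arm_command([
  [[0,0,0],[0.12,0,0],65],
  [[0,0,0],[0,0,0],50],
  [[0,0,0],[0,0,0],34],
  [[0,0,0],[0,0,0],30],
  [[0,0,0],[0,0,0],30],
  [[0,0,0],[0,0,0],30],
  [[0,0,0],[0,0,0],30],
], newtons=40)

```text
time: 10.4
ee_pos: [0.6198, -0.1271, 0.0879]
tcp_rot: [[-1.0, -0.001, -0.0], [-0.001, 1.0, 0.001], [0.0, 0.001, -1.0]]
contact_force: [-1.7, 3.3, 6.2]
width: 0.0364
```

```bash
python3 - <<'E'
from h import *
s=robot.read_state(); print(s['ee_pos'],s['contact_force'],s['width'])
a=robot.camera('side')
A=cv2.resize(a[160:280,320:450],None,fx=5,fy=5,interpolation=2)
cv2.imwrite('pics/d5.png',A[:,:,::-1])
E
```

```text
[ 0.61976559 -0.12707195  0.08792041] [-1.67577493  3.31227745  6.24936879] 0.03640579613843152
```

View pics/d5.png

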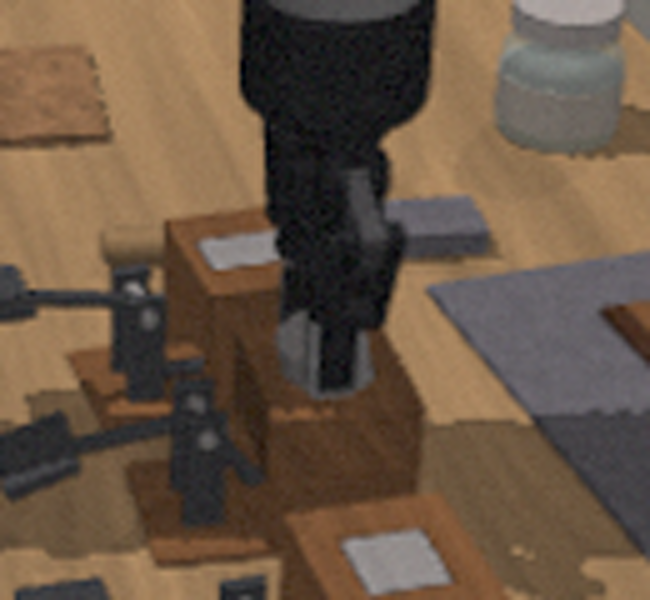

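The fingers are centred on the die and the opening has stopped at 36.4 mm. Now I lift gently.

Emit:
arm_command([
  [[0,0,0],[0,0,-0.15],30],
  [[0,0,0],[0,0,-0.3],30],
  [[0,0,0],[0,0,-0.4],30],
  [[0,0,0],[0,0,-0.6],30],
  [[0,0,0],[0,0,-0.8],30],
  [[0,0,0],[0,0,-0.6],30],
  [[0,0,0],[0,0,0],30],
])

```text
time: 11.32
ee_pos: [0.6208, -0.1283, 0.1607]
tcp_rot: [[-1.0, 0.0, 0.003], [0.0, 1.0, -0.001], [-0.003, -0.001, -1.0]]
contact_force: [-0.7, 0.0, -2.0]
width: 0.0364
```

```bash
python3 - <<'E'
from h import *
s=robot.read_state(); print(s['ee_pos'],s['contact_force'],s['moment'],s['width'])
a=robot.camera('side')
A=cv2.resize(a[130:250,320:450],None,fx=5,fy=5,interpolation=2)
cv2.imwrite('pics/d6.png',A[:,:,::-1])
E
```

```text
[ 0.62081869 -0.12833735  0.16066875] [-0.68609962  0.00689119 -2.032713  ] [-0.00694162 -0.03354531  0.01471756] 0.036391687566293976
```

View pics/d6.png

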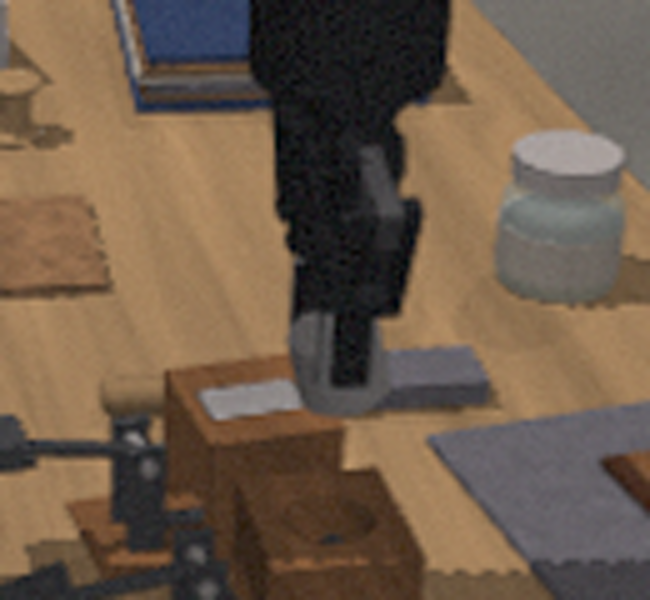

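The die is out of the well, held straight, and the well is empty. Next I travel to the pad.

Emit:
arm_command([
  [[0,0,0],[0.1,0.4,0],30],
  [[0,0,0],[0.2,0.8,0],30],
  [[0,0,0],[0.2,1,0],30],
  [[0,0,0],[0.2,1,0],30],
  [[0,0,0],[0.2,1,0],30],
  [[0,0,0],[0.2,1,0],30],
  [[0,0,0],[0.2,1,0],30],
  [[0,0,0],[0.2,1,0],30],
  [[0,0,0],[0.2,1,0],30],
  [[0,0,0],[0.2,1,0],30],
  [[0,0,0],[0.2,1,0],30],
  [[0,0,0],[0.2,1,0],30],
  [[0,0,0],[0.2,1,0],30],
  [[0,0,0],[0.2,1,0],30],
  [[0,0,0],[0.2,1,0],30],
  [[0,0,0],[0.2,1,0],30],
  [[0,0,0],[0.2,0.8,0],30],
  [[0,0,0],[0.14,0.5,0],30],
  [[0,0,0],[0,0,0],30],
  [[0,0,0],[0,0,0],30],
])

```text
time: 13.88
ee_pos: [0.5341, 0.2832, 0.1588]
tcp_rot: [[-1.0, 0.001, 0.0], [0.001, 1.0, -0.001], [-0.0, -0.001, -1.0]]
contact_force: [-0.5, -0.3, -2.0]
width: 0.0364
```

```bash
python3 - <<'E'
from h import *
s=robot.read_state(); print(s['time'],s['ee_pos'],s['tcp_rot'].round(4),s['contact_force'],s['width'])
a=robot.camera('side');b=robot.camera('top')
A=cv2.resize(a[90:210,240:370],None,fx=3,fy=4,interpolation=2);B=cv2.resize(b[110:230,120:250],None,fx=3,fy=4,interpolation=2)
cv2.imwrite('pics/d7.png',np.hstack([A,B])[:,:,::-1])
E
```

```text
13.875 [0.53406947 0.28320083 0.15877286] [[-1.0e+00  1.3e-03  2.0e-04]
 [ 1.3e-03  1.0e+00 -1.1e-03]
 [-2.0e-04 -1.1e-03 -1.0e+00]] [-0.47328418 -0.3111919  -2.03950075] 0.03638814894007703
```

View pics/d7.png

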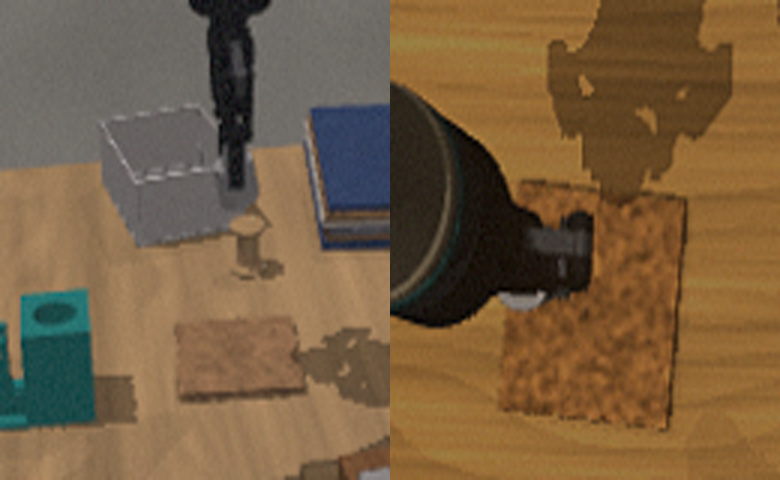

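```bash
python3 - <<'E'
from h import *
print(atz('side',(319.5,178.4),.008))
E
```

```text
[0.53648708 0.27822794 0.008     ]
```

Emit:
arm_command([
  [[0,0,0],[-0.02,0.04,0.5],30],
  [[0,0,0],[0,0,0.8],30],
  [[0,0,0],[0,0,0.8],30],
  [[0,0,0],[0,0,0.8],30],
  [[0,0,0],[0,0,0.6],30],
  [[0,0,0],[0,0,0.3],30],
  [[0,0,0],[0,0,0.2],30],
  [[0,0,0],[0,0,0],30],
  [[0,0,0],[0,0,0],30],
])

```text
time: 15.1
ee_pos: [0.5346, 0.2858, 0.0594]
tcp_rot: [[-1.0, -0.0, 0.001], [-0.0, 1.0, 0.001], [-0.001, 0.001, -1.0]]
contact_force: [0.3, 1.2, -2.6]
width: 0.0365
```

```bash
python3 - <<'E'
from h import *
s=robot.read_state(); print(s['time'],s['ee_pos'],s['contact_force'],s['width'])
print(proj('side',s['ee_pos']-[0,0,.0279]))
a=robot.camera('side');b=robot.camera('top')
A=cv2.resize(a[110:210,270:370],None,fx=6,fy=6,interpolation=2)
cv2.imwrite('pics/d8.png',A[:,:,::-1])
E
```

```text
15.1 [0.53458893 0.28580146 0.05936922] [ 0.28001382  1.21161011 -2.58658656] 0.036506595689127216
[318.38856142 170.15230981]
```

View pics/d8.png

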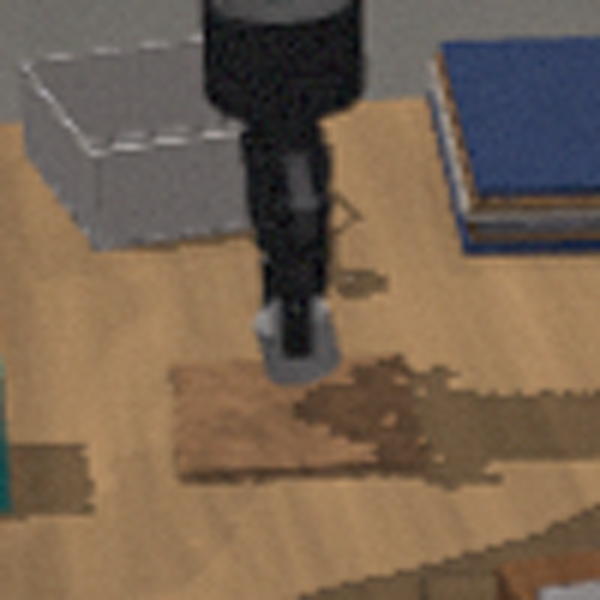

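Emit:
arm_command([
  [[0,0,0],[0.03,0,0.3],30],
  [[0,0,0],[0,0,0.3],30],
  [[0,0,0],[0,0,0.2],30],
  [[0,0,0],[0,0,0.05],30],
  [[0,0,0],[0,0,0],30],
  [[0,0,0],[0,0,0],30],
])

```text
time: 15.95
ee_pos: [0.5345, 0.2856, 0.0392]
tcp_rot: [[-1.0, 0.0, 0.002], [0.0, 1.0, 0.001], [-0.002, 0.001, -1.0]]
contact_force: [-1.8, -0.6, 12.0]
width: 0.0367
```

Emit:
arm_command([
  [[0,0,0],[0,0,0.04],30],
  [[0,0,0],[0,0,0],30],
  [[0,0,0],[0,0,0],30],
])

```text
time: 16.32
ee_pos: [0.5351, 0.2856, 0.0387]
tcp_rot: [[-1.0, 0.0, 0.003], [0.0, 1.0, 0.001], [-0.003, 0.001, -1.0]]
contact_force: [0.1, -0.3, 15.9]
width: 0.0365
```

It has touched down with 16 N. I'll ease off a little and look before releasing.

Emit:
arm_command([
  [[0,0,0],[0,0,-0.05],30],
  [[0,0,0],[0,0,0],30],
  [[0,0,0],[0,0,0],30],
])

```text
time: 16.7
ee_pos: [0.5347, 0.2857, 0.0391]
tcp_rot: [[-1.0, 0.0, 0.002], [0.0, 1.0, 0.001], [-0.002, 0.001, -1.0]]
contact_force: [-0.6, -1.2, 9.1]
width: 0.0366
```

```bash
python3 - <<'E'
from h import *
s=robot.read_state(); print(s['time'],s['ee_pos'],s['contact_force'],s['width'])
a=robot.camera('side')
A=cv2.resize(a[110:210,270:370],None,fx=6,fy=6,interpolation=2)
cv2.imwrite('pics/d9.png',A[:,:,::-1])
E
```

```text
16.7 [0.53472362 0.28567048 0.0390928 ] [-0.55093381 -1.18721975  9.13069237] 0.03658366334480388
```

View pics/d9.png

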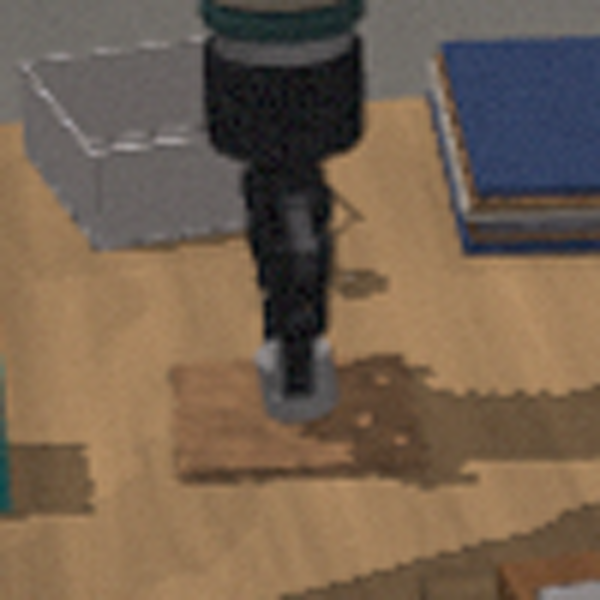

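Emit:
arm_command([
  [[0,0,0],[0,0,-0.04],30],
  [[0,0,0],[0,0,0],38],
  [[0,0,0],[0,0,0],42],
  [[0,0,0],[0,0,0],50],
  [[0,0,0],[0,0,0],60],
  [[0,0,0],[0,0,0],65],
  [[0,0,0],[0,0,0],65],
  [[0,0,0],[0,0,-0.3],65],
  [[0,0,0],[0,0,-0.6],65],
  [[0,0,0],[0,0,-1],65],
  [[0,0,0],[0,0,-1],65],
  [[0,0,0],[0,0,-1],65],
  [[0,0,0],[0,0,-1],65],
])

```text
time: 18.38
ee_pos: [0.5336, 0.2857, 0.1634]
tcp_rot: [[-1.0, 0.0, 0.001], [0.0, 1.0, 0.001], [-0.001, 0.001, -1.0]]
contact_force: [-0.1, -0.2, 0.2]
width: 0.0647
```

Emit:
arm_command([
  [[0,0,0],[0,1,-0.3],65],
  [[0,0,0],[0,1,0],65],
  [[0,0,0],[0,1,0],65],
  [[0,0,0],[0,1,0],65],
  [[0,0,0],[0,1,0],65],
  [[0,0,0],[0,1,0],65],
  [[0,0,0],[0,0,0],65],
  [[0,0,0],[0,0,0],65],
])

```text
time: 19.38
ee_pos: [0.5337, 0.4342, 0.1693]
tcp_rot: [[-1.0, 0.001, 0.0], [0.001, 1.0, -0.001], [-0.0, -0.001, -1.0]]
contact_force: [0.0, -0.5, 0.8]
width: 0.0653
```

```bash
python3 - <<'E'
from h import *
s=robot.read_state(); print(s['time'],s['ee_pos'],s['contact_force'],s['width'])
a=robot.camera('side');b=robot.camera('top')
A=cv2.resize(a[130:210,280:360],None,fx=4.8,fy=6,interpolation=2);B=cv2.resize(b[140:220,150:230],None,fx=4.8,fy=6,interpolation=2)
cv2.imwrite('pics/e1.png',np.hstack([A,B])[:,:,::-1]);cv2.imwrite('pics/e2.png',a[:,:,::-1])
E
```

```text
19.375 [0.53373253 0.43415341 0.16934853] [ 0.01173923 -0.50629135  0.79246184] 0.06534751528566544
```

View pics/e1.png

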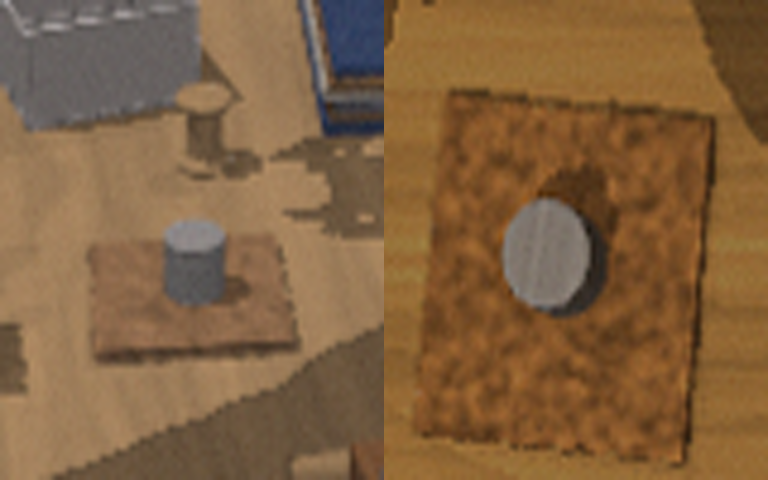

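View pics/e2.png

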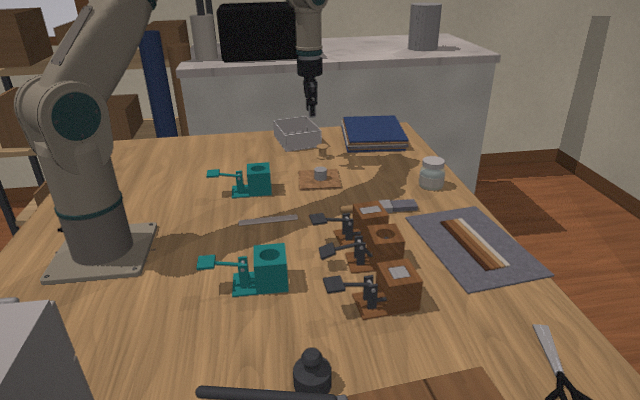

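```bash
python3 - <<'E'
from h import *
print(atz('top',(150+162/4.8-.4,140+254/6-.4),.038))
C=[(447-384,92),(713-384,118),(686-384,463),(415-384,433)]
print(np.mean([atz('top',(150+x/4.8-.4,140+y/6-.4),.008) for x,y in C],0))
s=robot.read_state();print(s['time'],s['contact_force'])
robot.job_done()
E
```

```text
[0.53885616 0.28477975 0.038     ]
[0.53504367 0.28576641 0.008     ]
19.475 [ 0.36599871 -0.70142327  0.2152541 ]
the job is handed in; nothing more can be done
```

The round die is standing upright on the cork pad, about 4 mm from its centre, and the job is handed in at 19.5 s of the 48 s allowed.

- **Lever:** I pressed the round block's pedal down to its stop. The fingertips were at about 43 mm and the force peaked at 31.5 N. The picture showed the die standing up out of its block.
- **Transfer:** I gripped the raised die at 40 N, lifted it straight out, and set it down on the pad with about 16 N of contact. I eased that to 9 N before letting go.
- **Last checks:** The final top view puts the die at (0.539, 0.285) and the pad centre at (0.535, 0.286). The arm is clear and touching nothing.

Three readings disagreed slightly:
- **Camera positions:** The side camera put positions 4 to 9 mm off from the top camera in y. I went with the top camera.
- **Gripper opening:** It read 36.4 mm on the 38 mm die.
- **Touchdown height:** The die touched the pad about 3 mm higher than I had worked out, so it may have sat slightly lower in the jaws than I assumed.

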